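# Stand the weighted kit case heavy end down in its bay

### The job

The closed wooden kit case is packed with a heavy block at one end, but you cannot see which. Lift it clear of the table by its hinged handle and see which end hangs lower; then stand it on that heavy end in the plywood bay, between the bay's walls, and let go of it. Last, push the keeper board round its pivot pin until it lies fully shut across the front of the bay, with the case still standing there, and leave the loose tools, handle blanks and stone on the table where they are.

Things in the scene. Friction and masses are not known exactly. Their poses are not given: they have to be found in the camera images.
- case: Closed wooden kit case 160 x 56 x 44 mm (x, y, z), origin at its centre, about 0.42 kg. Starts lying, z up, x within 20 deg of the world y axis. Ends look alike; a steel block (the ballast, not tracked) is sealed in one end (+x or -x, changing each start), foam in the other. Grip it across the 56 mm width. Hung by its handle it tips about 30 deg, heavy end down.
- handle_bar (a point): Middle of the handle's round wooden bar, 12 mm thick, 44 mm long, parallel to the case's y axis. The handle hinges (axis along y) on ears 31 mm above the case's centre; the bar is 40 mm from the hinge: 71 mm above the centre when upright, as it starts. It swings up to 57 deg towards either end and stays where left.
- bay: Plywood bay fixed to the table; origin on the table under the middle of the standing place, x from the open front to the back wall (away from the robot), y left. Floor 6 mm thick; side walls from y = +-30 mm, back wall from x = 35 mm, front open at x = -39 mm; walls 51 mm high. The case fits standing with its 44 mm thickness along y and its 56 mm width along x, facing either side.
- keeper_end (a point): Point near the free end of the keeper, a dark board 14 mm thick, 18 mm high (8 to 26 mm above the table), 115 mm long, turning level on an upright pin at the bay's front right corner (bay frame x = -47, y = -40 mm). This point is 95 mm from the pin, at mid height; y points along the board away from the pin.
- keeper (a joint): Angle of the keeper board about its pin, rad: 0 = fully shut at its stop, lying across the open front (along the bay's +y from the pin); grows as it swings out towards the robot; at pi/2 it points straight out (bay's -x). Limit 2.0. Light friction, about 0.04 N m; stays where left.
- handle_blank_b: Loose wooden knife handle blank 118 x 23 x 19 mm, lying at the back left; bystander. Origin under its middle.
- handle_blank_c: Another such blank beside it; bystander. Origin under its middle.
- small_hammer: Loose small hammer 200 mm long lying at the back; bystander. Origin under its middle, x towards the head.
- marker_1: Loose felt marker 124 mm long at the front edge; bystander. Origin under its middle.
- screwdriver: Loose screwdriver 180 mm long at the front right; bystander. Origin under its middle.
- green_stone: Loose whetstone 108 x 46 x 22 mm lying behind the case; bystander. Origin under its middle.

How it is judged:
By the outcome, as a careful person would: the job done as asked, in the order asked, and still so for the second after the job is handed in, with the robot touching nothing.
It also fails if it takes over 67 s, if anything falls off the work surface, if the arm or the gripper's body presses on something with over 40 N, if the wrist force passes 120 N, or if a joint passes its speed limit or range.

### The arm

A 6-joint arm with a two-finger parallel gripper is mounted at the origin on a cart in front of the work surface, level with it; the furniture and walls round the work are solid. World frame = base frame: x ahead of the robot, y to its left, z up, the work surface at z = 0. Lengths are in mm, angles in degrees, forces in N, time in s.
With the tool pointing down it reaches from about 300 to 850 mm from the base axis. Payload 4.2 kg.
Tool frame: the origin (TCP) lies midway between the tips of the shut fingers; the grasp point (between the pads) lies 19 mm behind it; z points along the fingers, x is the direction in which the jaws open and shut, and the axes are right-handed (so a half turn about z gives the same grasp; the last joint's range is limited). The gripper opens to 91 mm and grips with 3 to 60 N. Pads are 32 mm wide; open, the fingers measure 118 mm over their backs; the gripper's body (76 mm by 178 mm) begins 60 mm behind the grasp point.
Start: joints at [-75.344, 18.312, 89.639, -0, 72.044, -1.146], TCP at [156.585, -553.285, 213.976] pointing down, gripper open.
Joint ranges: [-177.97, 177.97], [-48.28, 115.42], [12.27, 149.76], [-77.06, 257.06], [2.81, 150.46], [-146.56, 146.56]. Speed limits (degrees/s): [147.25, 147.25, 180, 180, 180, 180].

### API

Orientations are given as [roll, pitch, yaw] about the fixed x, y, z axes, in that order (R = Rz(yaw) Ry(pitch) Rx(roll)).
In Python, from workcell import monitor, vision, job, models gives the robot as it stands.
- The arm moves only by the shell command python3 -m creep 'ROWS' [FORCE]. ROWS is text: rows parted by semicolons, each of 7 numbers parted by spaces: the shift along the world's x, y, z in cm, then the turn, a rotation vector about the world's x, y, z in rad, then the gripper's target within -1 to 1 (shut at 1, half-way at 0, fully open at -1). In form: tx ty tz ax ay az hand; .... A call has 1 to 12 rows; each row shifts and turns the pose as measured when the row begins; what a row does not reach is not made up. A row lasts 1/12 s, in which the tool goes at most 41.7 mm and 7.16 degrees, less where a joint would pass 70% of its speed; a pose out of reach is approached as far as the arm can. A call is refused whole if a number of a shift passes 4.17 or a number of a turn 0.125, either way. A call with a gripper value outside its range is refused whole. The fingers move at their own pace and stop on an object; FORCE is the grip in N (left out, the last holds). Time passes only in rows, so rows that do not move let the fingers close. It gives the time, the measured TCP pose, the force and the opening at its end, in the units of the state.
- monitor.state(): the state, without advancing time (a new reading comes with each control period).
- vision.grab_frame(name): name is "scene" or "top" or "wrist"; returns a dict with "img" (480x640x3 uint8, red, green, blue), "mtx" (3x3 intrinsics, pixels), "dist_coeffs" ([k1, k2, p1, p2, k3] as OpenCV has them; the pictures are not rectified), "view" (4x4, takes a point from world to camera coordinates). Camera axes: x right, y down, z forward; pixel columns grow to the right and rows downward; lengths in mm; the calibration is good to about 2 mm. A picture is of the moment at which its call begins. There is no depth.
- job.job_done(): hands the job in, once; it reports no verdict.
Trained networks look in the newest picture that a camera, given by its name, has taken for a name from the list of things; names that differ only in an ending like _2 or _b are one class to them, and where a whole thing is asked for, a point or a joint stands for the part that bears it (a point fixed in the world has none). Each returns a list of dicts, best first, with "confidence" (0 to 1); they miss things now and then, are a little off and sometimes report something else, mostly with a low value. They report only what shows in the picture. A call takes as long as a camera call.
- models.search_frame(camera, query): "rect" ([left, top, right, bottom] in pixels, round what is visible of it).
- models.mark_of(camera, query): "at" ([column, row] in pixels: a listed point, or the origin of a listed thing).
The state is a dict: "time_s": time; "qpos": joint angles; "qvel": joint speeds; "effort": joint torques, N m; "ee_pos": TCP position; "ee_rot": TCP orientation; "force": force on the tool from outside, world axes, zero at the start; "torque": the same for the moment, N m; "gripper_width": finger opening in mm.
Only numpy, scipy, OpenCV 4.12 (cv2) and the standard library are available. Lean on these libraries where they do the work, as an engineer would, in place of code of your own. Each camera call takes 0.05 s, during which the arm holds its last target.

## Working session

There is one attempt and no reset: what is moved stays moved. The work goes in short steps, Python scripts to look and compute and a shell command to move; the robot and the scene stay as the last step left them, time stands still between calls to the robot, and variables do not carry over. Pictures are saved under pics/ and viewed, and the job is handed in when it is done.

```bash
mkdir -p pics; ls; cat > h.py <<'E'
import numpy as np,cv2
from workcell import monitor,vision,job,models
def grab(n,save=None):
    f=vision.grab_frame(n)
    if save: cv2.imwrite('pics/'+save+'.png',cv2.cvtColor(f['img'],cv2.COLOR_RGB2BGR))
    return f
def ray(f,px):
    u=cv2.undistortPoints(np.array([[px]],float),np.array(f['mtx']),np.array(f['dist_coeffs']))[0,0]
    V=np.array(f['view']);R=V[:3,:3];t=V[:3,3]
    return -R.T@t, R.T@np.array([u[0],u[1],1.])
def atz(f,px,z):
    o,d=ray(f,px); return o+d*(z-o[2])/d[2]
def tri(rs):
    A=0;b=0
    for o,d in rs:
        d=d/np.linalg.norm(d);P=np.eye(3)-np.outer(d,d);A=A+P;b=b+P@o
    return np.linalg.solve(A,b)
def proj(f,p):
    V=np.array(f['view']);r,_=cv2.Rodrigues(V[:3,:3])
    return cv2.projectPoints(np.array(p,float).reshape(-1,1,3),r,V[:3,3],np.array(f['mtx']),np.array(f['dist_coeffs']))[0][:,0]
E
python3 - <<'E'
from h import *
np.set_printoptions(precision=1,suppress=True)
for c in ['scene','top']:
    f=grab(c,c+'0')
    o,d=ray(f,(320,240));print(c,o)
    for q in ['case','handle_bar','bay','keeper_end','green_stone','small_hammer','handle_blank_b','screwdriver','marker_1']:
        for r in models.mark_of(c,q)[:2]: print(q,np.array(r['at']),round(r['confidence'],2),atz(f,r['at'],{'case':22,'handle_bar':93,'keeper_end':17}.get(q,0)))
print(monitor.state())
E
```

```text
pics
scene [-191.   551.1  809. ]
case [329.1 304.1] 0.57 [463.8  74.5  22. ]
case [371.7 250.3] 0.44 [ 553.3 -100.9   22. ]
handle_bar [327.7 276.9] 0.74 [467.   78.2  93. ]
bay [371.4 249.7] 0.56 [ 576.2 -119.9    0. ]
keeper_end [427.3 271.3] 0.91 [ 437.  -162.3   17. ]
green_stone [259.2 282.7] 0.59 [614.5 149.6   0. ]
small_hammer [255.2 253.4] 0.6 [705.2 109.7  -0. ]
handle_blank_b [196.7 309.5] 0.79 [610.9 295.1   0. ]
handle_blank_b [208.7 324.2] 0.77 [561.1 291.9   0. ]
screwdriver [459.3 289. ] 0.95 [ 370.2 -196.9    0. ]
top [ 419.    57.  1185.3]
case [422.3 300.3] 0.41 [ 442.  -161.8   22. ]
handle_bar [305.4 292.4] 0.67 [461.4  68.5  93. ]
handle_bar [194.9 221. ] 0.25 [601.3 272.8  93. ]
bay [401.1 234.3] 0.71 [ 577.8 -128.9    0. ]
keeper_end [422.6 298.4] 0.88 [ 445.8 -163.5   17. ]
green_stone [266.  215.4] 0.67 [624.3 145.8   0. ]
small_hammer [283.6 174. ] 0.69 [709.8 108.    0. ]
handle_blank_b [196.  222.8] 0.82 [613. 289.   0.]
handle_blank_b [196.5 243. ] 0.76 [571.4 288.2   0. ]
screwdriver [442.  334.2] 0.57 [ 373.4 -202.4    0. ]
marker_1 [255.5 338.3] 0.62 [376.2 171.6   0. ]
{'time_s': 1.0, 'qpos': array([-75.3,  18.3,  89.6,   0. ,  72. ,  -1.1]), 'qvel': array([ 0. ,  0. ,  0. ,  0.1, -0. ,  0. ]), 'effort': array([  0. , -41.2, -23.2,   0.1,   0. ,   0. ]), 'ee_pos': array([ 156.6, -553.3,  214. ]), 'ee_rot': array([-180. ,   -0. ,  -74.2]), 'force': array([ 0.8, -0.4,  1.1]), 'torque': array([ 0., -0.,  0.]), 'gripper_width': 91.52124457976554}
```

View pics/scene0.png

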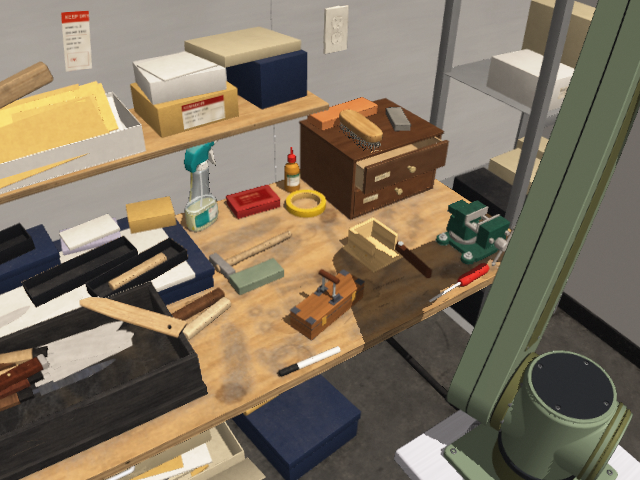

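View pics/top0.png

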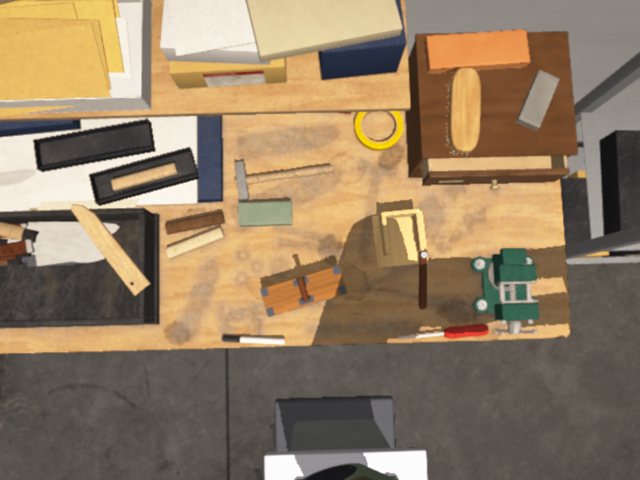

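The case lies around top px (303,291), the bay around (400,235), and the keeper points out from (423,255) to (423,307). I'll zoom in for exact corners.

```bash
python3 - <<'E'
import cv2
i=cv2.imread('pics/top0.png')
a=cv2.resize(i[250:330,245:365],None,fx=6,fy=6,interpolation=cv2.INTER_CUBIC);cv2.imwrite('pics/z1.png',a)
a=cv2.resize(i[190:320,355:455],None,fx=4.5,fy=4.5,interpolation=cv2.INTER_CUBIC);cv2.imwrite('pics/z2.png',a)
i=cv2.imread('pics/scene0.png')
a=cv2.resize(i[200:350,270:450],None,fx=4,fy=4,interpolation=cv2.INTER_CUBIC);cv2.imwrite('pics/z3.png',a)
E
```

```text
(no output)
```

View pics/z1.png

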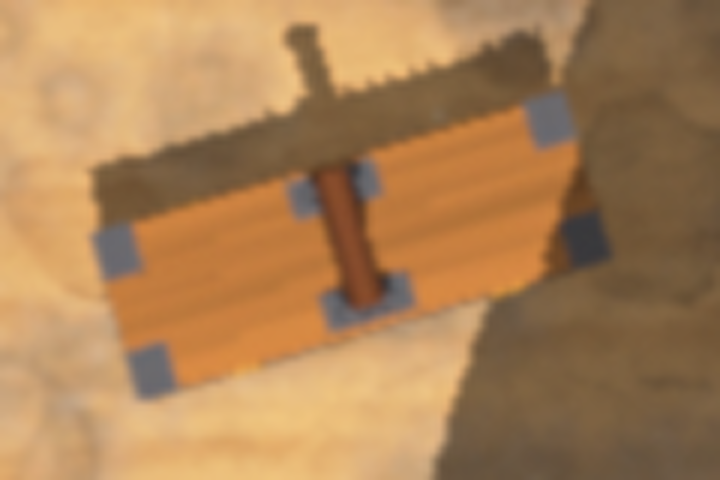

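View pics/z2.png

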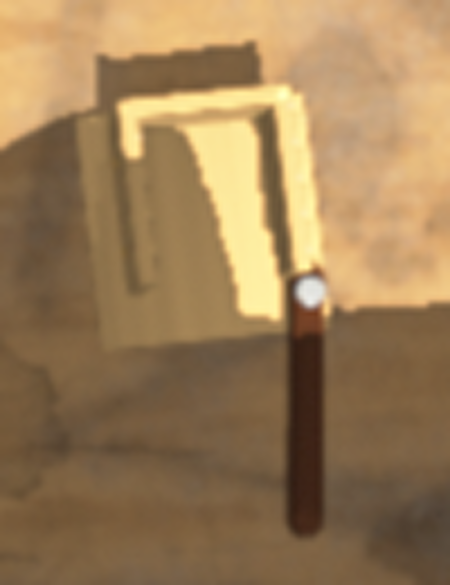

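View pics/z3.png

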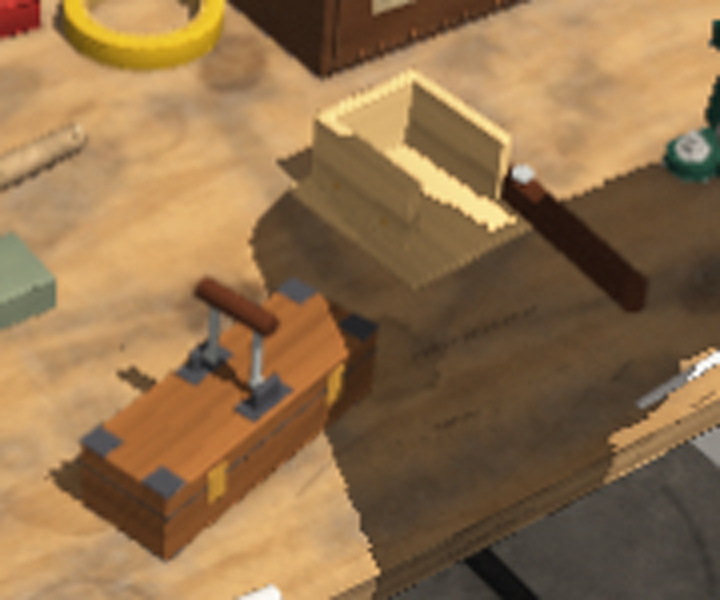

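```bash
python3 - <<'E'
from h import *
np.set_printoptions(precision=1,suppress=True)
f=grab('top')
Z=lambda p,z,s,o: atz(f,(p[0]/s+o[0]-.4,p[1]/s+o[1]-.4),z)
print('case')
P=[Z(p,44,6,(245,250)) for p in [(93,230),(145,400),(608,262),(565,90)]]
P=np.array(P);print(P,P.mean(0)); d=(P[2]+P[3]-P[0]-P[1])/2;print(d,np.linalg.norm(d),np.degrees(np.arctan2(d[1],d[0])));print(np.linalg.norm(P[0]-P[1]))
b=[Z(p,93+6-28,6,(245,250)) for p in [(335,170),(365,300)]];print('bar',b)
b=[Z(p,99-0,6,(245,250)) for p in [(335,170),(365,300)]];print('bar99',b)
O=(355,190)
for n,p,z in [('BL',(118,102),51),('BR',(300,85),51),('FR',(322,265),51),('BRin',(277,105),51),('BLin',(142,122),51),('floorFL',(104,348),6),('floorBL',(80,118),6),('pin',(311,291),30),('kend',(305,533),26),('FRin',(290,275),51)]: print(n,Z(p,z,4.5,O))
g=grab('scene')
for n in ['case','handle_bar','bay','keeper_end']:
    a=models.mark_of('top',n);c=models.mark_of('scene',n)
    for x in a[:2]:
        for y in c[:2]:
            p=tri([ray(f,x['at']),ray(g,y['at'])]);print(n,p,x['confidence'],y['confidence'],proj(f,p)-x['at'])
E
```

```text
case
[[474.4 156.7  44. ]
 [419.2 140.9  44. ]
 [459.4  -9.6  44. ]
 [515.6   2.5  44. ]] [467.2  72.6  44. ]
[  40.7 -152.4    0. ] 157.74193566767394 -75.05164146508217
57.36845450786452
bar [array([490. ,  77.4,  71. ]), array([448.7,  69. ,  71. ])]
bar99 [array([488.2,  76.9,  99. ]), array([447.9,  68.7,  99. ])]
BL [615.7 -83.   51. ]
BR [ 621.1 -162.9   51. ]
FR [ 541.8 -168.7   51. ]
BRin [ 612.5 -152.4   51. ]
BLin [606.6 -93.1  51. ]
floorFL [511.9 -77.8   6. ]
floorBL [616.6 -71.1   6. ]
pin [ 532.7 -167.4   30. ]
kend [ 426.7 -160.5   26. ]
FRin [ 537.8 -154.5   51. ]
case [465.4  68.5  88.2] 0.87 0.72 [[-1.5 -1.1]]
case [467.4  68.   18.4] 0.87 0.66 [[-0.8 -0.6]]
handle_bar [465.   74.2  94.3] 0.45 0.73 [[-1.4 -1. ]]
bay [ 582.8 -132.9   -9.6] 0.84 0.9 [[-0.9 -0.7]]
keeper_end [ 441.3 -163.4   16.8] 0.85 0.59 [[0.6 0.5]]
keeper_end [322.   95.7 248.9] 0.43 0.59 [[34.9 40.2]]
```

```bash
python3 -m creep '1.8 3.6 0 0 0 0 -1;1.8 3.6 0 0 0 0 -1;1.8 3.6 0 0 0 0 -1;1.8 3.6 0 0 0 0 -1;1.8 3.6 0 0 0 0 -1;1.8 3.6 0 0 0 0 -1;1.8 3.6 0 0 0 0 -1;1.8 3.6 0 0 0 0 -1;1.8 3.6 0 0 0 0 -1;1.8 3.6 0 0 0 0 -1;1.8 3.6 0 0 0 0 -1;1.8 3.6 0 0 0 0 -1'
```

```text
time_s: 2.5
ee_pos: [373.5, -111.7, 214.2]
ee_rot: [-179.8, -0.5, -75.2]
force: [1.3, -0.5, 1.0]
gripper_width: 91.4
```

```bash
python3 -m creep '1.6 3.1 0 0 0 0 -1;1.6 3.1 0 0 0 0 -1;1.6 3.1 0 0 0 0 -1;1.6 3.1 0 0 0 0 -1;1.6 3.1 0 0 0 0 -1;1.4 2.8 0 0 0 0 -1;0 0 0 0 0 0 -1;0 0 0 0 0 0 -1'; python3 - <<'E'
from h import *
np.set_printoptions(precision=1,suppress=True)
f=grab('wrist','w1');print(monitor.state()['ee_pos'])
for n in ['handle_bar','case']:
    for r in models.mark_of('wrist',n): print(n,r, atz(f,r['at'],93 if n!='case' else 22))
E
```

```text
time_s: 3.17
ee_pos: [473.3, 89.5, 216.0]
ee_rot: [-179.3, -0.5, -74.5]
force: [0.4, -0.5, -0.1]
gripper_width: 91.2
[473.4  89.3 216.1]
handle_bar {'at': [337.0, 242.6], 'confidence': 0.59} [466.8  72.1  93. ]
case {'at': [330.2, 222.0], 'confidence': 0.7} [465.   74.1  22. ]
```

View pics/w1.png

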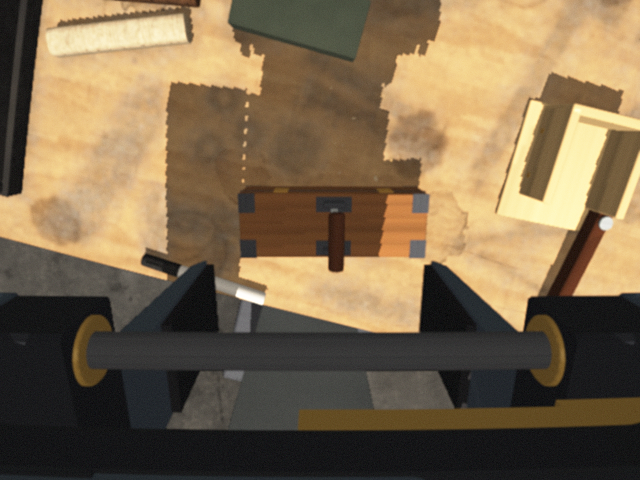

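The wrist picture shows the bar at px (337,242), giving (467,72). This agrees with the top view, so I'll descend.

```bash
python3 -m creep '-0.6 -1.6 -2 0 0 0 -1;0 0 -3 0 0 0 -1;0 0 -3 0 0 0 -1;0 0 -3 0 0 0 -1;0 0 -2.5 0 0 0 -1;0 0 -0.6 0 0 0 -1;0 0 0 0 0 0 0.4;0 0 0 0 0 0 0.7;0 0 0 0 0 0 0.9' 25
```

```text
time_s: 4.07
ee_pos: [465.2, 60.8, 76.5]
ee_rot: [-178.7, -0.7, -75.6]
force: [1.0, -0.5, 0.6]
gripper_width: 74.0
```

```bash
python3 -m creep '0.2 1.2 0 -0.005 0.02 0 0;0 0 0 0 0 0 0.3;0 0 0 0 0 0 0.5' 25; python3 - <<'E'
from h import *
f=grab('wrist','w2')
E
```

```text
time_s: 4.32
ee_pos: [470.1, 72.5, 80.9]
ee_rot: [-179.4, -0.8, -75.6]
force: [-0.1, 0.9, -0.3]
gripper_width: 54.2
```

View pics/w2.png

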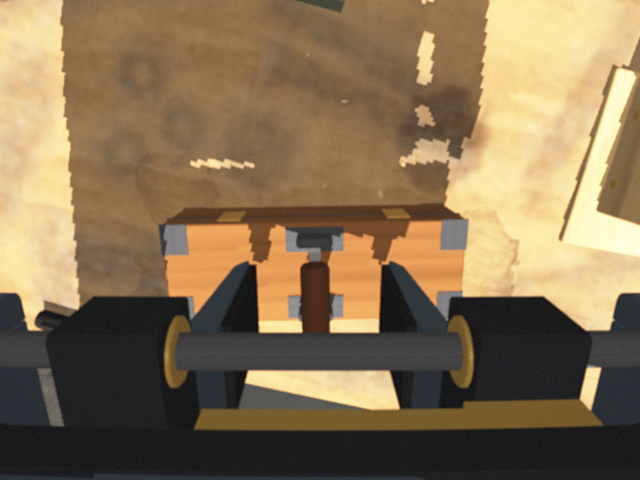

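```bash
python3 -m creep '-0.2 0 -0.6 0 0 0 0.6;0 0 0 0 0 0 1;0 0 0 0 0 0 1;0 0 0 0 0 0 1;0 0 0 0 0 0 1;0 0 0 0 0 0 1;0 0 0 0 0 0 1;0 0 0 0 0 0 1' 30
```

```text
time_s: 5.03
ee_pos: [468.0, 71.5, 75.8]
ee_rot: [-179.2, -0.8, -75.6]
force: [0.4, -0.5, -0.3]
gripper_width: 11.3
```

Gripped at 11.3 mm, so the bar is held. Lifting.

```bash
python3 -m creep '0 0 0.8 0 0 0 1;0 0 0.8 0 0 0 1;0 0 1.2 0 0 0 1;0 0 1.5 0 0 0 1;0 0 1.5 0 0 0 1;0 0 1.5 0 0 0 1;0 0 1.5 0 0 0 1;0 0 1 0 0 0 1;0 0 0 0 0 0 1;0 0 0 0 0 0 1;0 0 0 0 0 0 1;0 0 0 0 0 0 1' 30;python3 - <<'E'
from h import *
f=grab('scene','s2');i=cv2.imread('pics/s2.png');cv2.imwrite('pics/s2z.png',cv2.resize(i[150:350,240:440],None,fx=3,fy=3,interpolation=cv2.INTER_CUBIC))
f=grab('wrist','w3')
E
```

```text
time_s: 6.03
ee_pos: [461.7, 70.3, 178.2]
ee_rot: [-179.9, -0.8, -75.6]
force: [-0.6, -0.1, -3.7]
gripper_width: 11.3
```

View pics/s2z.png

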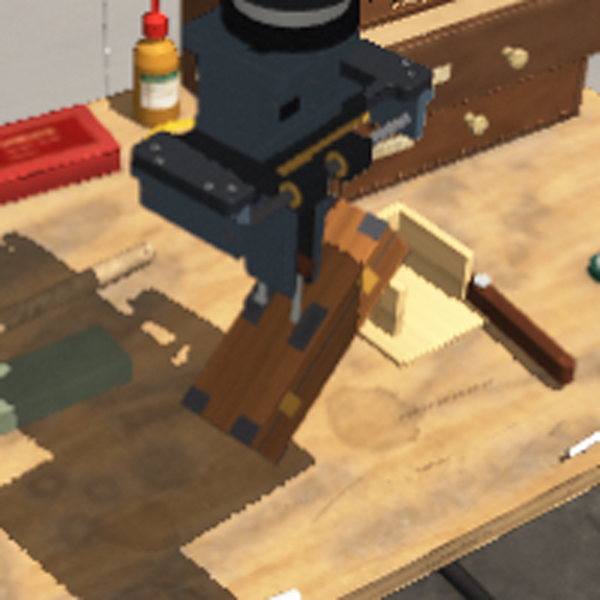

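View pics/w3.png

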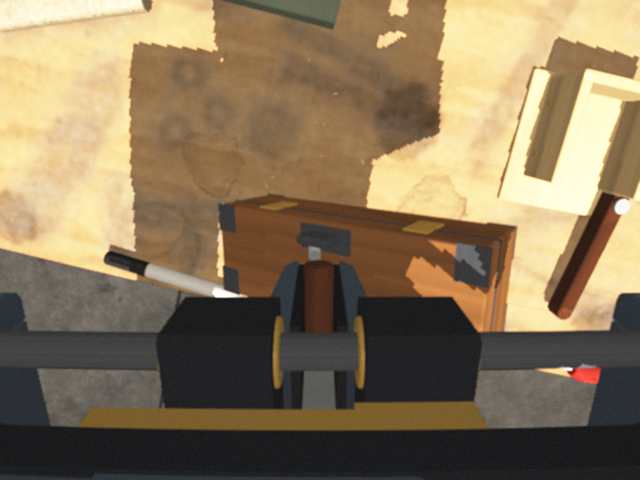

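The left (+y) end hangs clearly lower, about 30°: heavy corner at scene-crop (270,460), raised end at (400,240). So the heavy end is +y. I'll shift left, turn square to the bay (−11°), then lower.

```bash
python3 -m creep '0.5 1 0 0 0 -0.05 1;0.5 1.5 0 0 0 -0.05 1;0.3 1.5 -0.5 0 0 -0.05 1;0 0 -1 0 0 -0.04 1;0 0 -1.2 0 0 0 1;0 0 -1.2 0 0 0 1;0 0 -1 0 0 0 1;0 0 -1 0 0 0 1;0 0 -1 0 0 0 1;0 0 -0.8 0 0 0 1' 30
```

```text
time_s: 6.97
ee_pos: [475.4, 108.7, 96.2]
ee_rot: [179.8, -1.3, -86.8]
force: [0.7, -7.0, 3.9]
gripper_width: 11.3
```

```bash
python3 -m creep '0 0 -0.5 0 0 0 1;0 0 -0.5 0 0 0 1;0 0 -0.4 0 0 0 1;0 0 0 0 0 0 1' 30;python3 - <<'E'
from h import *
f=grab('scene','s3');i=cv2.imread('pics/s3.png');cv2.imwrite('pics/s3z.png',cv2.resize(i[170:370,220:420],None,fx=3,fy=3,interpolation=cv2.INTER_CUBIC))
E
```

```text
time_s: 7.3
ee_pos: [475.4, 107.4, 79.9]
ee_rot: [179.7, -1.4, -86.8]
force: [0.1, -1.3, -2.0]
gripper_width: 11.6
```

View pics/s3z.png

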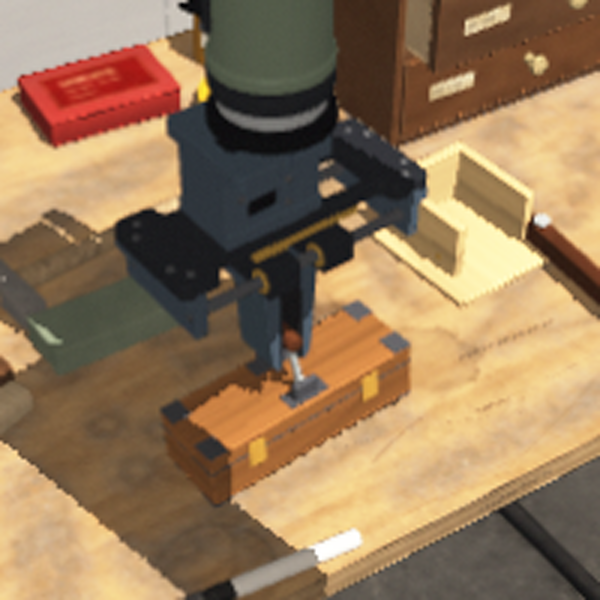

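```bash
python3 -m creep '0 0 -0.3 0 0 0 1;0 0 -0.2 0 0 0 1;0 0 0 0 0 0 0.7;0 0 0 0 0 0 0.4;0 0 0 0 0 0 0;0 0 0 0 0 0 -0.5;0 0 1.5 0 0 0 -1;0 0 3 0 0 0 -1;0 0 3 0 0 0 -1;0 0 3 0 0 0 -1;0 0 1 0 0 0 -1';python3 - <<'E'
from h import *
np.set_printoptions(precision=1,suppress=True)
f=grab('wrist','w4')
for n in ['handle_bar','case']:
    for r in models.mark_of('wrist',n)[:2]: print(n,r, atz(f,r['at'],90 if n!='case' else 22))
f=grab('top','t4');i=cv2.imread('pics/t4.png');cv2.imwrite('pics/t4z.png',cv2.resize(i[230:350,230:350],None,fx=5,fy=5,interpolation=cv2.INTER_CUBIC))
for n in ['handle_bar','case']:
    for r in models.mark_of('top',n)[:2]: print(n,r, atz(f,r['at'],90 if n!='case' else 22))
E
```

```text
time_s: 8.27
ee_pos: [473.9, 109.2, 193.5]
ee_rot: [179.5, -1.3, -86.8]
force: [0.4, -0.1, -0.0]
gripper_width: 64.2
handle_bar {'at': [318.6, 232.2], 'confidence': 0.68} [474.2 106.4  90. ]
handle_bar {'at': [275.5, 19.8], 'confidence': 0.49} [605.3 139.6  90. ]
case {'at': [324.0, 211.2], 'confidence': 0.76} [473.6 100.2  22. ]
case {'at': [613.8, 321.0], 'confidence': 0.46} [ 381.1 -182.7   22. ]
```

View pics/w4.png

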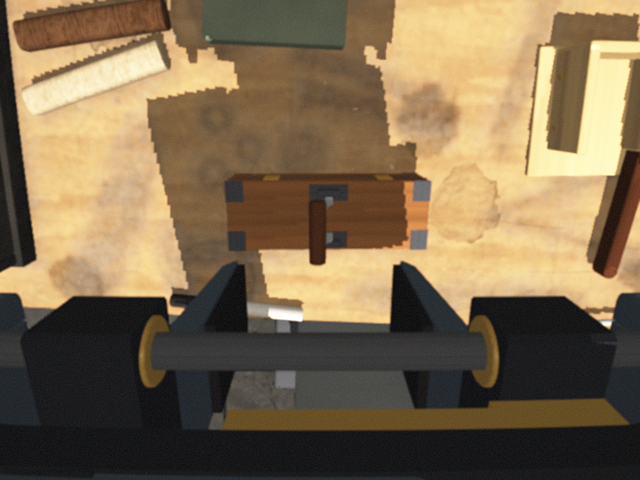

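```bash
python3 - <<'E'
from h import *
np.set_printoptions(precision=1,suppress=True)
f=grab('wrist')
P=np.array([atz(f,p,44) for p in [(226,180),(228,250),(427,249),(430,180)]]);print(P,P.mean(0))
d=P[2]+P[3]-P[0]-P[1];print(np.degrees(np.arctan2(d[1],d[0])),np.linalg.norm(d)/2)
# bay via wrist
for n,p,z in [('BLout',(544,44),51),('BLin',(556,53),51),('frontL',(529,174),51)]: print(n,atz(f,p,z))
E
python3 - <<'E'
import cv2
i=cv2.imread('pics/w4.png');cv2.imwrite('pics/w4z.png',cv2.resize(i[0:300,500:640],None,fx=2,fy=2,interpolation=cv2.INTER_CUBIC))
E
```

```text
[[495.7 175.6  44. ]
 [440.  174.4  44. ]
 [448.4  16.1  44. ]
 [503.8  21.1  44. ]] [472.   96.8  44. ]
-86.97890865502947 156.66270533560493
BLout [604.7 -45.5  51. ]
BLin [599.6 -55.4  51. ]
frontL [513.7 -52.   51. ]
```

View pics/w4z.png

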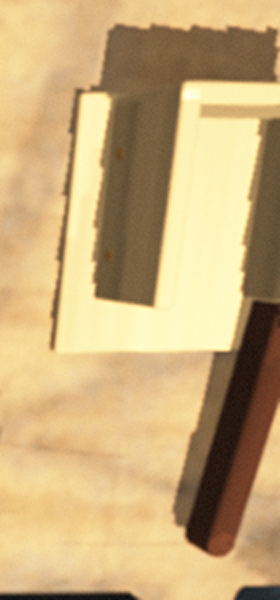

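```bash
python3 - <<'E'
from h import *
print(monitor.state()['qpos'].round(1))
E
```

```text
[ 12.4  11.9 102.7  -1.3  66.7  99.8]
```

```bash
python3 -m creep '0 -0.8 0 0 0 0.12 -1;0 -0.8 0 0 0 0.12 -1;0 -0.8 0 0 0 0.12 -1;0 -0.8 0 0 0 0.12 -1;0 -0.8 0 0 0 0.12 -1;0 -0.8 0 0 0 0.12 -1;0 -0.8 0 0 0 0.12 -1;0 -0.8 0 0 0 0.12 -1;0 -0.8 0 0 0 0.12 -1;0 -0.8 0 0 0 0.12 -1;0 -0.8 0 0 0 0.12 -1;0 -0.8 0 0 0 0.12 -1' 50; python3 -m creep '0 -0.4 0 0.1 0 0.12 -1;0 -0.4 0 0.12 0 0 -1;0 0 0 0.12 0 0 -1;0 0 0 0.12 0 0 -1'
```

```text
time_s: 9.62
ee_pos: [463.1, 8.8, 172.0]
ee_rot: [177.8, -0.2, -0.9]
force: [-1.5, -0.1, 0.2]
gripper_width: 91.7
time_s: 9.95
ee_pos: [462.1, 5.0, 170.1]
ee_rot: [-156.8, -2.0, 4.4]
force: [-0.5, -0.7, -0.3]
gripper_width: 90.9
```

```bash
python3 -m creep '0.7 0 -1.5 0.11 0.02 -0.01 -1;0.7 0 -1.5 0.11 0.015 -0.01 -1;0 0 -1.5 0.1 0 0 -1;0 0 -1.5 0.06 0 0 -1;0 0 0 0 0 0 -1';python3 - <<'E'
from h import *
s=monitor.state();print(s['qpos'].round(1))
from scipy.spatial.transform import Rotation as R
r=R.from_euler('xyz',s['ee_rot'],degrees=True)
def rv(roll,yaw): 
    t=R.from_euler('xyz',[roll,0,yaw],degrees=True);return (t*r.inv()).as_rotvec()
print(rv(-135,3.),r.as_matrix()[:,2])
E
```

```text
time_s: 10.37
ee_pos: [477.4, 0.1, 104.5]
ee_rot: [-133.6, -1.2, 1.9]
force: [-0.5, 0.3, 0.0]
gripper_width: 91.2
[-28.   28.  109.9  41.4  73.8 -54. ]
[-0.02518983  0.02009315  0.018351  ] [-0.00984857  0.72416062 -0.68956102]
```

```bash
python3 -m creep '0 0 -1.3 -0.02 0.02 0.018 -1;-0.1 1.4 -1.4 0 0 0 -1;-0.1 1.4 -1.4 0 0 0 -1;-0.1 1.4 -1.4 0 0 0 -1;0 1 -1 0 0 0 -1;0 0 0 0 0 0 -1'; python3 - <<'E'
from h import *
f=grab('wrist','w5');g=grab('scene','s5')
s=monitor.state();print(s['ee_pos'],s['ee_rot'],s['force'])
i=cv2.imread('pics/s5.png');cv2.imwrite('pics/s5z.png',cv2.resize(i[170:370,220:420],None,fx=3,fy=3,interpolation=cv2.INTER_CUBIC))
E
```

```text
time_s: 10.87
ee_pos: [473.4, 53.6, 36.0]
ee_rot: [-135.1, 0.5, 2.8]
force: [-0.3, 0.1, 0.7]
gripper_width: 91.6
[474.84763141  52.16394525  37.26716559] [-135.12260037    0.27381327    2.78173994] [ 0.27736763 -0.33318131  0.77108712]
```

View pics/w5.png

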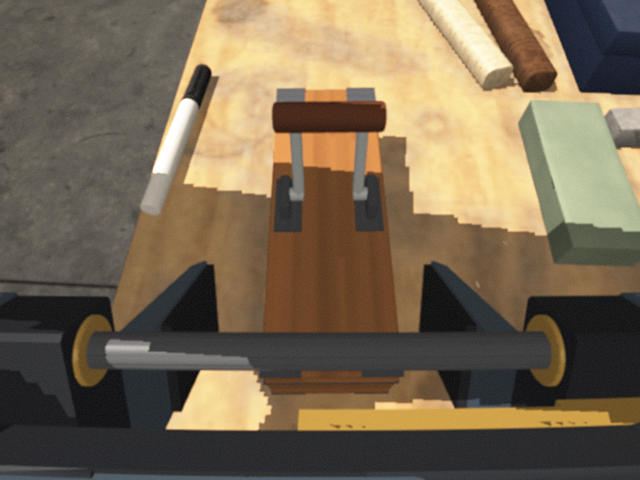

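View pics/s5z.png

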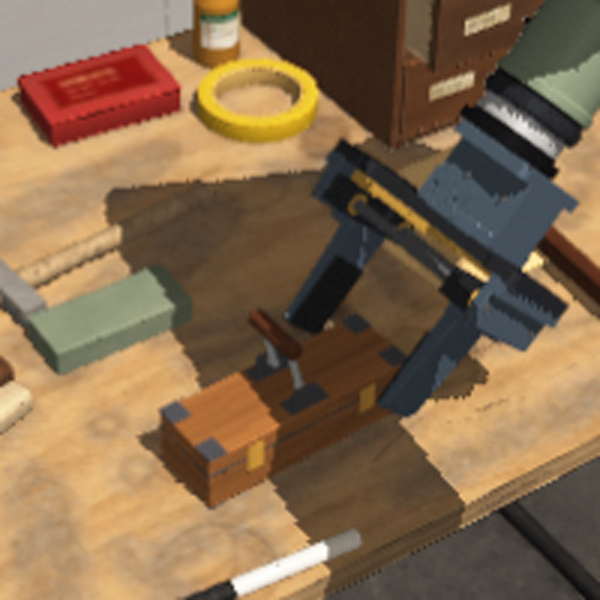

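Fingers straddle the case evenly. Advance and close with 60 N.

```bash
python3 -m creep '0 1 -0.8 0 0 0 -1;0 0.9 -0.8 0 0 0 -1;0 0 0 0 0 0 -0.5;0 0 0 0 0 0 0;0 0 0 0 0 0 0.5;0 0 0 0 0 0 1;0 0 0 0 0 0 1;0 0 0 0 0 0 1;0 0 0 0 0 0 1' 60
```

```text
time_s: 11.72
ee_pos: [477.5, 70.8, 22.5]
ee_rot: [-135.4, -0.1, 2.7]
force: [0.4, 2.3, -1.8]
gripper_width: 55.9
```

```bash
python3 -m creep '0 0 0.7 0 0 0 1;0 0 1.2 0 0 0 1;0 0 2 0 0 0 1;0 0 2.5 -0.03 0 0 1;0 0 2.5 -0.06 0 0 1;0 0 2.5 -0.08 0 0 1;0 0 2.5 -0.08 0 0 1;0 0 1.5 -0.08 0 0 1' 60; python3 - <<'E'
from h import *
g=grab('scene','s6');f=grab('wrist','w6')
s=monitor.state();print(s['ee_pos'],s['ee_rot'],s['force'],s['torque'],s['gripper_width'],s['qpos'].round(1))
i=cv2.imread('pics/s6.png');cv2.imwrite('pics/s6z.png',cv2.resize(i[120:350,220:450],None,fx=2.5,fy=2.5,interpolation=cv2.INTER_CUBIC))
E
```

```text
time_s: 12.38
ee_pos: [472.7, 64.2, 179.2]
ee_rot: [-155.6, 1.5, 1.7]
force: [-0.0, 0.4, -5.7]
gripper_width: 56.0
[474.08083395  66.27398325 180.68363678] [-155.3632788     1.09905676    2.03605565] [ 0.47306165 -0.28427395 -3.94441198] [-0.82889423 -0.20697157 -0.03772571] 55.84950168324387 [ -9.9  13.8 106.   25.7  68.8 -23. ]
```

View pics/s6z.png

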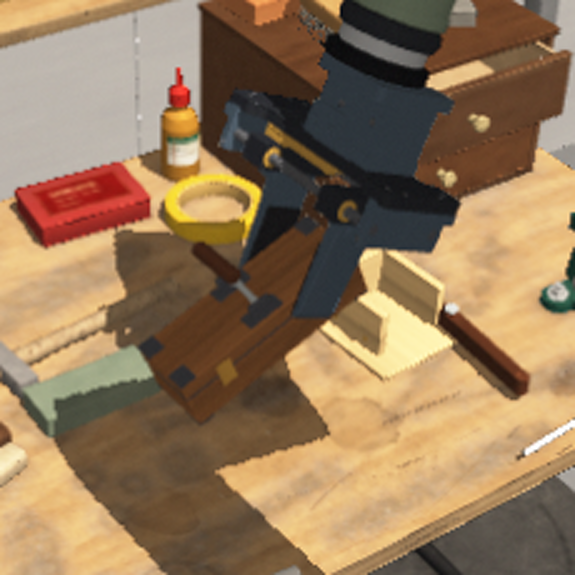

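View pics/w6.png

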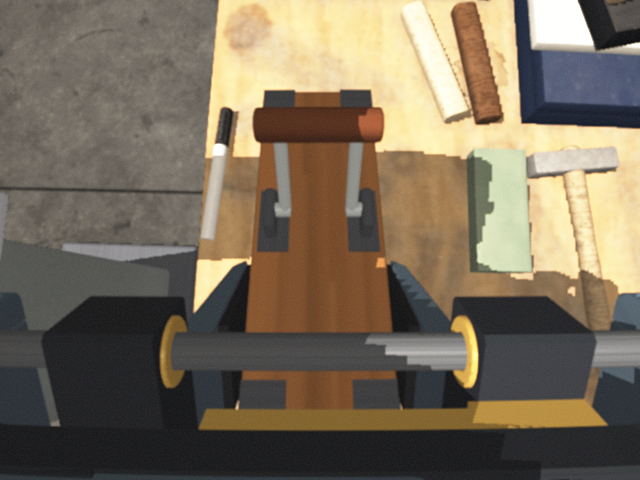

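```bash
python3 -m creep '0.5 -1 0.5 -0.12 0 0.003 1;0.8 -1.5 0.5 -0.12 0 0.003 1;1 -1.8 0.3 -0.12 0 0.003 1;1 -1.8 0.2 -0.12 0 0.003 1;1 -1.8 0 -0.12 0 0 1;1 -1.8 0 -0.12 0 0 1;1 -1.8 0 -0.12 0 0 1;1 -1.8 0 -0.1 0 0 1;1 -1.8 0 -0.1 0 0 1;1 -1 0 -0.06 0 0 1;0 0 0 0 0 0 1' 60; python3 - <<'E'
from h import *
from scipy.spatial.transform import Rotation as R
g=grab('scene','s7');f=grab('top','t7')
s=monitor.state();print(s['ee_pos'],s['ee_rot'],s['force'],s['torque'],s['gripper_width'],s['qpos'].round(1))
r=R.from_euler('xyz',s['ee_rot'],degrees=True);print((R.from_euler('xyz',[-225,0,4],degrees=True)*r.inv()).as_rotvec())
i=cv2.imread('pics/s7.png');cv2.imwrite('pics/s7z.png',cv2.resize(i[70:300,270:500],None,fx=2.5,fy=2.5,interpolation=cv2.INTER_CUBIC))
E
```

```text
time_s: 13.4
ee_pos: [549.9, -104.7, 175.2]
ee_rot: [139.8, 5.8, -1.3]
force: [-0.5, 0.6, -4.5]
gripper_width: 55.5
[ 548.74179718 -104.60849975  176.63555139] [139.94774177   5.69497452  -1.36261001] [-0.79096509  0.05543011 -2.52971737] [ 8.49978787e-01 -2.01562330e-01 -7.69686195e-04] 55.946907800535435 [  9.7  25.1  97.2 -39.5  76.1  25.2]
[-0.08400781 -0.10133397  0.09775173]
```

View pics/s7z.png

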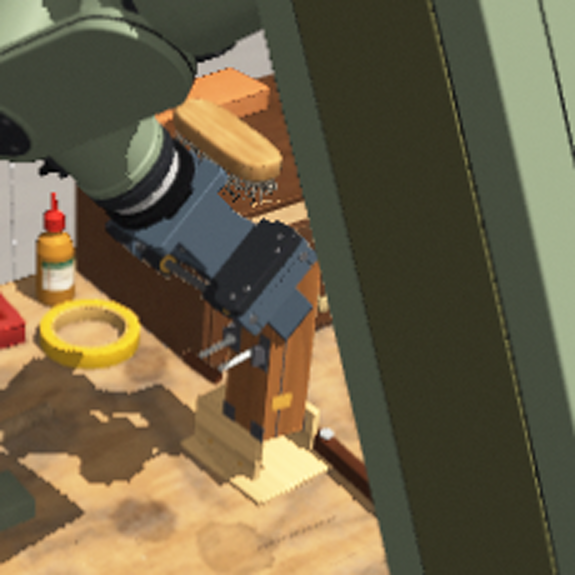

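View pics/t7.png

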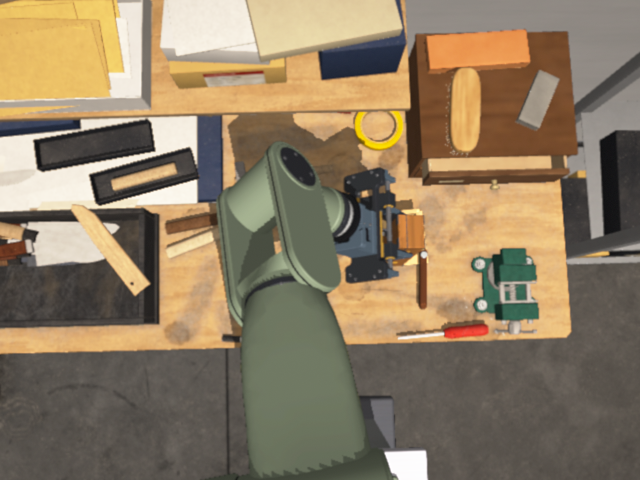

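```bash
python3 -m creep '0.5 -0.5 0.6 -0.042 -0.05 0.05 1;0.5 -0.5 0.6 -0.042 -0.05 0.048 1;0 0 0 0 0 0 1;0 0 0 0 0 0 1' 60; python3 - <<'E'
from h import *
from scipy.spatial.transform import Rotation as R
f=grab('wrist','w8');g=grab('scene','s8')
s=monitor.state();print(s['ee_pos'],s['ee_rot'],s['force'],s['gripper_width'])
r=R.from_euler('xyz',s['ee_rot'],degrees=True);print((R.from_euler('xyz',[-225,0,4],degrees=True)*r.inv()).as_rotvec())
i=cv2.imread('pics/s8.png');cv2.imwrite('pics/s8z.png',cv2.resize(i[120:280,310:450],None,fx=4,fy=3.7,interpolation=cv2.INTER_CUBIC))
E
```

```text
time_s: 13.83
ee_pos: [554.1, -116.1, 186.1]
ee_rot: [135.5, 0.4, 3.7]
force: [-0.3, 0.4, -3.7]
gripper_width: 55.8
[ 554.83275747 -116.25937208  186.40493033] [135.42186539   0.34562876   3.68878985] [ 0.50357414  0.11812981 -3.68529843] 55.823991495686904
[-0.00694191 -0.00651243  0.00545381]
```

View pics/s8z.png

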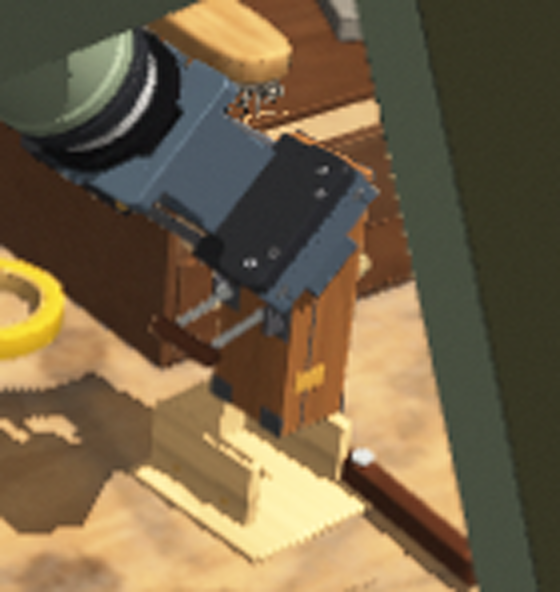

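View pics/w8.png

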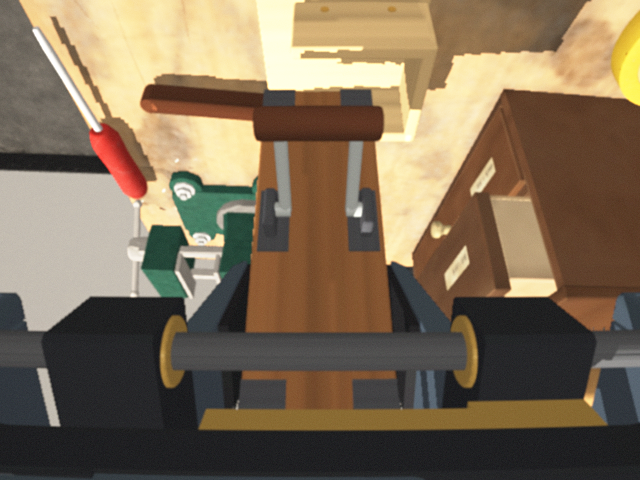

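```bash
python3 - <<'E'
from h import *
np.set_printoptions(precision=1,suppress=True)
f=grab('wrist')
# case frame: x=heavy end, z=top, y = z x x ; heavy down, top +Y world => y = z cross x = (+Y)x(-Z) = -X world
obj=np.array([[80,28,22],[80,-28,22],[-66,28,22],[-66,-28,22]],float)
img=np.array([[266,91],[371,91],[242,380],[399,380]],float)
V=np.array(f['view'])
ok,rv,t=cv2.solvePnP(obj,img,np.array(f['mtx']),np.array(f['dist_coeffs']),flags=cv2.SOLVEPNP_ITERATIVE)
Rm=V[:3,:3].T@cv2.Rodrigues(rv)[0]; c=V[:3,:3].T@(t[:,0]-V[:3,3])
print(Rm.round(3),c)
print('reproj',cv2.projectPoints(obj,rv,t,np.array(f['mtx']),np.array(f['dist_coeffs']))[0][:,0]-img)
for p in [(438,29),(295,3),(404,57),(292,46)]: print(p,atz(f,p,51),atz(f,p,6))
i=cv2.imread('pics/w8.png');cv2.imwrite('pics/w8z.png',cv2.resize(i[0:200,120:460],None,fx=2.3,fy=2.3,interpolation=cv2.INTER_CUBIC))
E
```

```text
[[-0.  -1.  -0.1]
 [ 0.  -0.1  1. ]
 [-1.   0.   0. ]] [ 554.2 -116.7  159.6]
reproj [[-0.5 -0. ]
 [ 0.7  0.2]
 [ 0.   0.2]
 [-0.1 -0.4]]
(438, 29) [613.9 -72.7  51. ] [ 629.7 -101.7    6. ]
(295, 3) [538.1 -63.9  51. ] [537. -91.   6.]
(404, 57) [600.  -91.3  51. ] [ 612.7 -124.4    6. ]
(292, 46) [536.9 -88.7  51. ] [ 535.5 -121.3    6. ]
```

View pics/w8z.png

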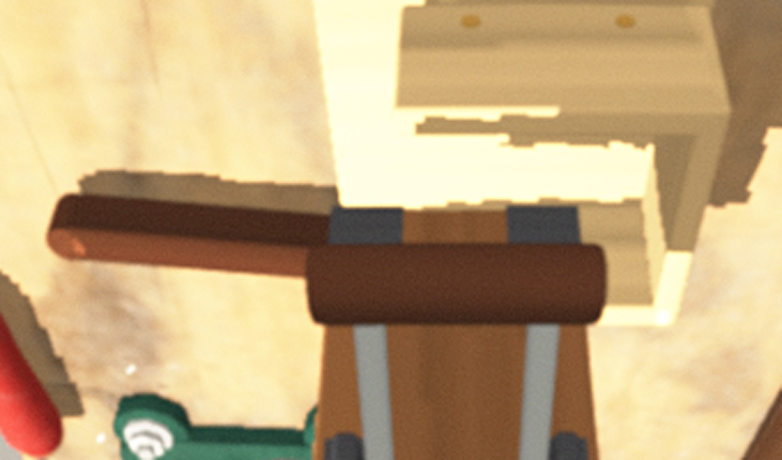

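```bash
python3 - <<'E'
from h import *
np.set_printoptions(precision=1,suppress=True)
f=grab('wrist')
for n,p in dict(FLo=(397,106),BLo=(730,108),BLi=(694,136),BRo=(670,324),BRi=(652,304)).items():
    print(n,atz(f,(p[0]/2.3+120-.3,p[1]/2.3-.3),51))
print([ (r['at'],round(r['confidence'],2),atz(f,r['at'],0)) for r in models.mark_of('wrist','bay')[:2]])
E
```

```text
FLo [537.7 -88.7  51. ]
BLo [617.4 -83.3  51. ]
BLi [611.  -91.8  51. ]
BRo [ 622.2 -158.8   51. ]
BRi [ 614.6 -150.6   51. ]
[([350.2, 47.9], 0.69, array([ 576.3, -124.5,    0. ]))]
```

```bash
python3 -m creep '1.2 -0.4 0 -0.007 -0.006 0.005 1;0.9 -0.4 0 0 0 0 1;0 0 0 0 0 0 1;0 0 0 0 0 0 1' 60; python3 - <<'E'
from h import *
s=monitor.state();print(s['ee_pos'],s['ee_rot'])
f=grab('wrist','w9');i=cv2.imread('pics/w9.png');cv2.imwrite('pics/w9z.png',cv2.resize(i[0:200,120:460],None,fx=2.3,fy=2.3,interpolation=cv2.INTER_CUBIC))
E
```

```text
time_s: 14.42
ee_pos: [580.3, -125.0, 186.4]
ee_rot: [135.0, -0.1, 4.0]
force: [0.2, -0.5, -3.7]
gripper_width: 55.5
[ 580.34389358 -125.00126534  186.37483886] [ 1.34978993e+02 -1.16821404e-01  4.01055841e+00]
```

View pics/w9z.png

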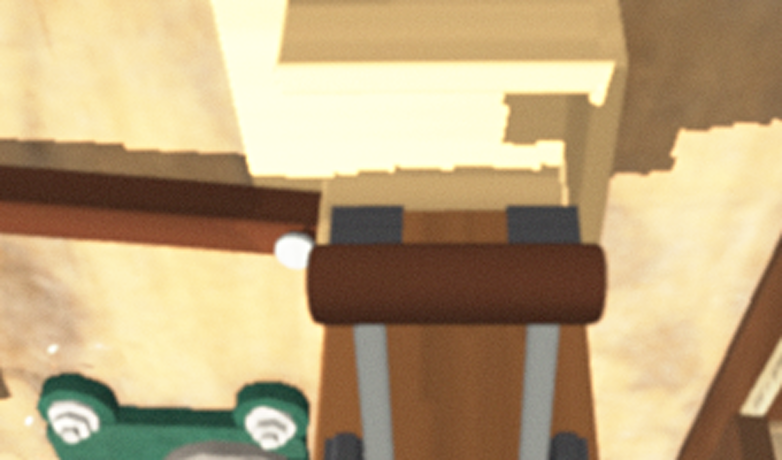

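```bash
python3 -m creep '-0.3 0.1 -1 0 0 0 1;0 0 -1 0 0 0 1;0 0 -1 0 0 0 1;0 0 -1 0 0 0 1;0 0 -0.8 0 0 0 1;0 0 0 0 0 0 1;0 0 0 0 0 0 1' 60; python3 - <<'E'
from h import *
s=monitor.state();print(s['ee_pos'],s['ee_rot'],s['force'])
f=grab('wrist','w10');g=grab('scene','s10');i=cv2.imread('pics/s10.png');cv2.imwrite('pics/s10z.png',cv2.resize(i[120:280,310:450],None,fx=4,fy=3.7,interpolation=cv2.INTER_CUBIC))
E
```

```text
time_s: 15.05
ee_pos: [575.4, -123.6, 131.1]
ee_rot: [135.0, 0.1, 4.1]
force: [-0.7, 0.6, -4.5]
gripper_width: 55.8
[ 575.36202344 -123.58504003  131.1328358 ] [1.35018346e+02 1.29272825e-01 4.05382762e+00] [-0.74278279  0.59011122 -4.47176166]
```

View pics/w10.png

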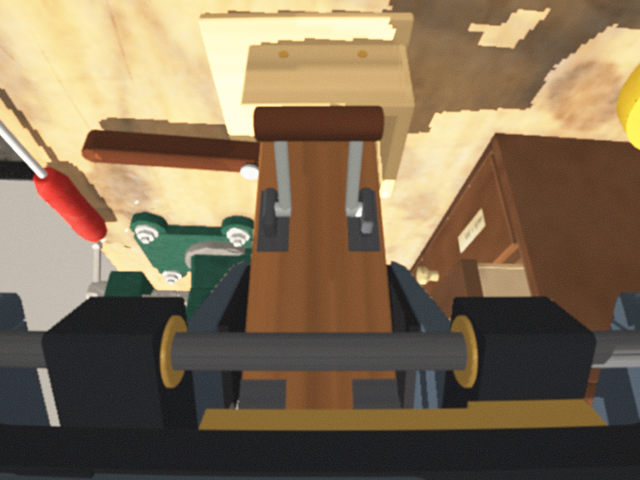

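View pics/s10z.png

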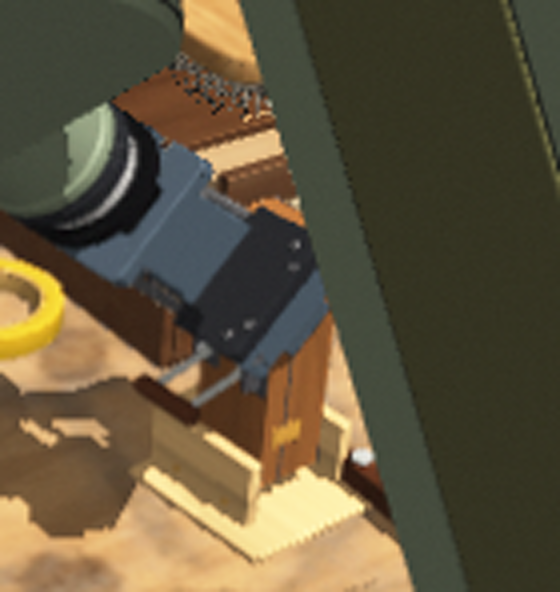

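```bash
python3 -m creep '0.1 0 -0.6 0 0 0 1;0 0 -0.6 0 0 0 1;0 0 -0.2 0 0 0 1;0 0 0 0 0 0 1' 60;python3 -m creep '0 0 -0.15 0 0 0 1;0 0 -0.15 0 0 0 1;0 0 0 0 0 0 1'
```

```text
time_s: 15.48
ee_pos: [577.9, -123.4, 117.9]
ee_rot: [135.0, -0.2, 4.1]
force: [-0.8, -0.3, -3.8]
gripper_width: 55.7
time_s: 15.73
ee_pos: [578.1, -123.4, 114.7]
ee_rot: [135.0, -0.2, 4.1]
force: [0.5, 0.1, -3.7]
gripper_width: 55.7
```

```bash
python3 -m creep '0 0 -0.15 0 0 0 1;0 0 0 0 0 0 1' 60;python3 -m creep '0 0 -0.12 0 0 0 1;0 0 0 0 0 0 1'
```

```text
time_s: 15.9
ee_pos: [578.4, -123.5, 113.9]
ee_rot: [135.0, -0.2, 4.1]
force: [0.1, 0.3, -3.8]
gripper_width: 55.6
time_s: 16.07
ee_pos: [578.7, -123.5, 113.9]
ee_rot: [134.9, -0.3, 4.1]
force: [-0.2, 0.6, -4.8]
gripper_width: 55.8
```

```bash
python3 -m creep '-0.1 0 -0.2 0 0 0 1;0 0 -0.1 0 0 0 1;0 0 0 0 0 0 1' 60;python3 -m creep '0 0 -0.2 0 0 0 1;0 0 0 0 0 0 1'
```

```text
time_s: 16.32
ee_pos: [578.8, -123.5, 113.7]
ee_rot: [134.7, -0.5, 4.1]
force: [0.5, -0.4, -3.5]
gripper_width: 55.8
time_s: 16.48
ee_pos: [579.1, -123.6, 113.8]
ee_rot: [134.6, -0.6, 4.1]
force: [-0.4, 0.3, -4.1]
gripper_width: 55.5
```

```bash
python3 - <<'E'
from h import *
s=monitor.state();print(s['qpos'].round(2),s['effort'].round(1),s['force'],s['torque'])
f=grab('wrist','w11');g=grab('scene','s11');i=cv2.imread('pics/s11.png');cv2.imwrite('pics/s11z.png',cv2.resize(i[180:280,330:430],None,fx=6,fy=6,interpolation=cv2.INTER_CUBIC))
E
```

```text
[ 10.42  29.16 104.79 -51.94  64.15  38.09] [ -0.3 -47.2 -17.7  -2.9   2.6  -0. ] [-0.39819132  0.26968781 -4.11875257] [0.8755804  0.00137703 0.02374173]
```

View pics/s11z.png

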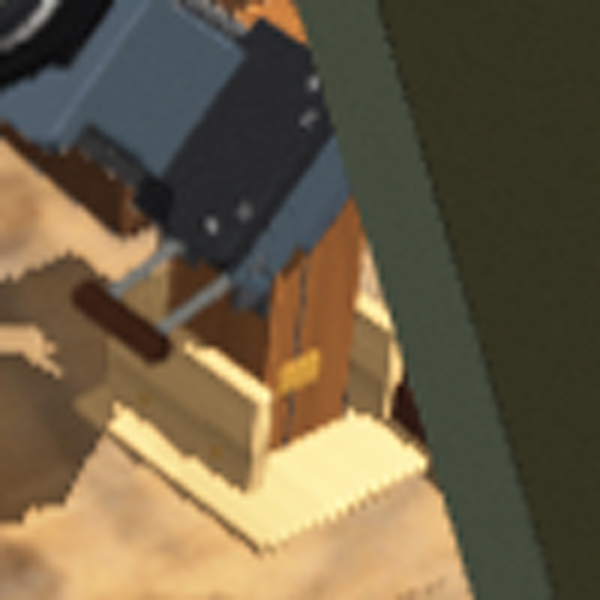

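View pics/w11.png

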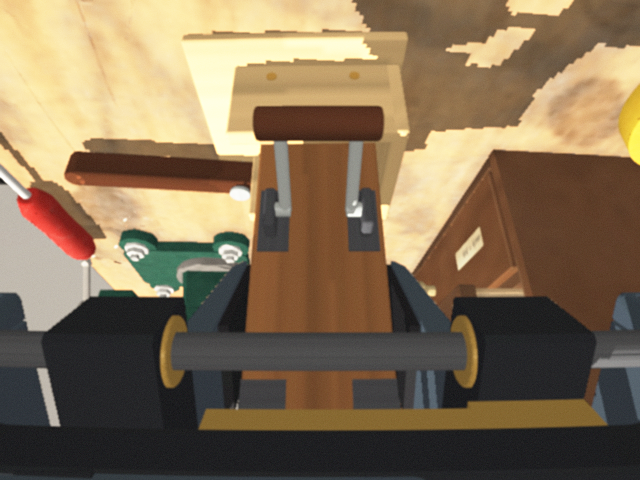

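```bash
python3 -m creep '-0.2 0 -0.4 0.005 0.01 0 1' 60; python3 -m creep '-0.2 0 -0.4 0.005 0.01 0 1' 60; python3 - <<'E'
from h import *
s=monitor.state();print(s['qpos'].round(2),s['effort'].round(1),s['force'],s['torque'])
E
```

```text
time_s: 16.67
ee_pos: [579.6, -124.2, 113.5]
ee_rot: [134.6, -0.3, 4.2]
force: [-1.7, 15.2, 32.7]
gripper_width: 55.7
time_s: 16.75
ee_pos: [580.0, -124.2, 113.6]
ee_rot: [134.7, -0.1, 4.3]
force: [-3.6, 9.2, 19.8]
gripper_width: 55.4
[ 10.28  29.27 104.52 -51.7   64.26  37.26] [ -4.7 -34.1 -12.1  -1.3   0.3  -0.1] [-3.59155078  9.24121831 19.81390532] [-0.25650874 -0.02129407 -0.25870265]
```

```bash
python3 -m creep '0 0 0.05 0.003 0 0 1;0 0 0 0 0 0 1' 20; python3 -m creep '0 0 0 0 0 0 0;0 0 0 0 0 0 -0.3;0 0 0 0 0 0 -0.6;0 0 0 0 0 0 -0.8;0 0 0 0 0 0 -0.8'; python3 - <<'E'
from h import *
f=grab('wrist','w12');g=grab('scene','s12');i=cv2.imread('pics/s12.png');cv2.imwrite('pics/s12z.png',cv2.resize(i[180:280,330:430],None,fx=6,fy=6,interpolation=cv2.INTER_CUBIC))
E
```

```text
time_s: 16.92
ee_pos: [581.1, -123.8, 114.6]
ee_rot: [135.0, -0.3, 4.4]
force: [0.3, -0.0, -2.7]
gripper_width: 55.9
time_s: 17.33
ee_pos: [580.0, -125.5, 113.2]
ee_rot: [134.8, -0.0, 4.3]
force: [-0.0, -0.0, -0.1]
gripper_width: 76.4
```

View pics/w12.png

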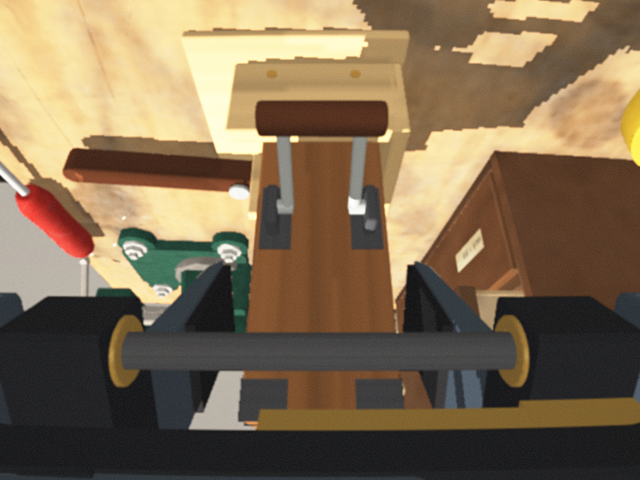

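View pics/s12z.png

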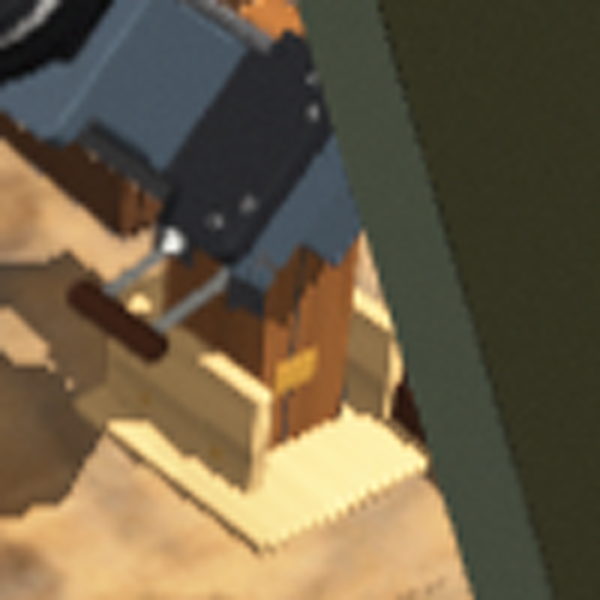

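Case is standing by itself. I'll back out along the tool axis.

```bash
python3 -m creep '0 0 0 0 0 0 -1;0 0.8 0.8 0 0 0 -1;0 1.2 1.2 0 0 0 -1;0 1.5 1.5 0 0 0 -1;0 2 2 0 0 0 -1;0 2 2 0 0 0 -1;-0.5 2 2 0.05 0 0 -1;-1 1 2 0.1 0 0 -1;-1 0 1 0.12 0 0 -1;-1 0 0 0.12 0 0 -1;-1 0 0 0.12 0 0 -1;-1 0 0 0.12 0 0 -1'; python3 - <<'E'
from h import *
np.set_printoptions(precision=1,suppress=True)
from scipy.spatial.transform import Rotation as R
s=monitor.state();print(s['qpos'].round(1),s['ee_rot'])
r=R.from_euler('xyz',s['ee_rot'],degrees=True)
np.set_printoptions(precision=3)
for y in (0,4,-90):print(y,(R.from_euler('xyz',[180,0,y],degrees=True)*r.inv()).as_rotvec())
f=grab('top','t13');g=grab('scene','s13');grab('wrist','w13')
for n in ['keeper_end','bay','case','screwdriver']:
  for c,F in (('top',f),('scene',g)): print(n,c,[(r['at'],round(r['confidence'],2),atz(F,r['at'],{'keeper_end':17,'case':86}.get(n,0))) for r in models.mark_of(c,n)[:2]])
E
```

```text
time_s: 18.43
ee_pos: [524.5, -2.3, 248.5]
ee_rot: [172.1, -3.1, 4.9]
force: [-0.9, -0.1, -2.4]
gripper_width: 90.9
[ 3.5 10.8 95.5 -8.3 70.6  1.3] [172.1  -3.1   4.9]
0 [ 0.135  0.061 -0.082]
4 [ 0.133  0.065 -0.012]
-90 [ 0.155 -0.059 -1.649]
keeper_end top [([422.0, 301.2], 0.81, array([ 440.287, -162.025,   17.   ])), ([255.7, 336.9], 0.28, array([379.522, 169.479,  17.   ]))]
keeper_end scene [([425.9, 271.8], 0.62, array([ 437.441, -158.611,   17.   ]))]
bay top [([401.8, 232.9], 0.71, array([ 580.679, -130.494,    0.   ])), ([255.6, 339.7], 0.58, array([373.406, 171.415,   0.   ]))]
bay scene [([370.4, 248.2], 0.96, array([ 581.786, -121.288,    0.   ]))]
case top [([406.4, 231.9], 0.57, array([ 570.625, -125.707,   86.   ]))]
case scene [([375.5, 219.5], 0.64, array([ 573.394, -120.839,   86.   ]))]
screwdriver top [([441.0, 332.8], 0.65, array([ 376.269, -200.514,    0.   ]))]
screwdriver scene [([456.2, 288.9], 0.56, array([ 374.089, -191.444,    0.   ]))]
```

View pics/t13.png

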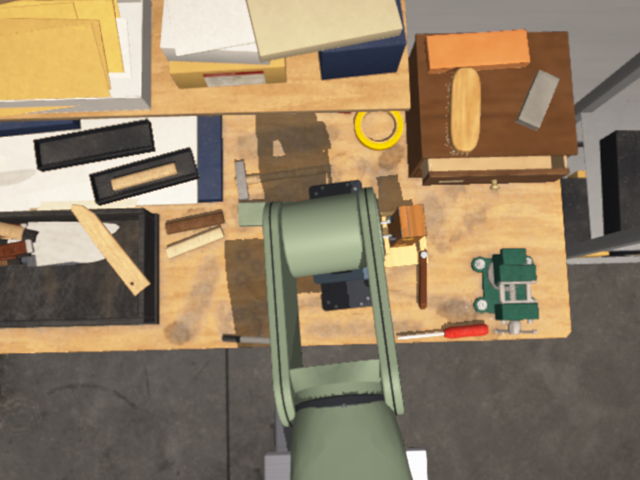

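View pics/s13.png

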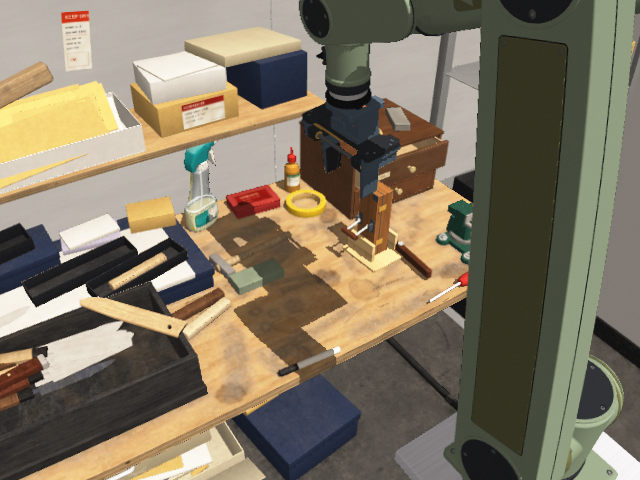

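Case stands upright in the bay (top px 405,225; scene px 376,220). Keeper is still open around 82°. Next: shut the fingers and go to the keeper's right side.

```bash
python3 -m creep '-1.5 -1 0 0.07 0.03 -0.06 1;-1.5 -2 0 0.06 0.03 -0.06 1;-1.5 -3 0 0 0 0 1;-1 -3 0 0 0 0 1;-1 -3 0 0 0 0 1;-1 -3 -1 0 0 0 1;-0.4 -3 -2 0 0 0 1;0 -1 -2 0 0 0 1;0 0 -1 0 0 0 1;0 0 0 0 0 0 1' 30; python3 - <<'E'
from h import *
s=monitor.state();print(s['qpos'].round(1))
f=grab('wrist','w14')
for r in models.mark_of('wrist','keeper_end')[:2]: print(r,atz(f,r['at'],17))
E
```

```text
time_s: 19.82
ee_pos: [444.3, -196.4, 180.7]
ee_rot: [179.5, 0.8, -1.7]
force: [-0.8, 0.9, -0.5]
gripper_width: 27.7
[-24.7  12.  103.5  -0.9  64.9 -22.6]
{'at': [313.9, 174.7], 'confidence': 0.77} [ 438.69524455 -165.00406327   17.        ]
```

View pics/w14.png

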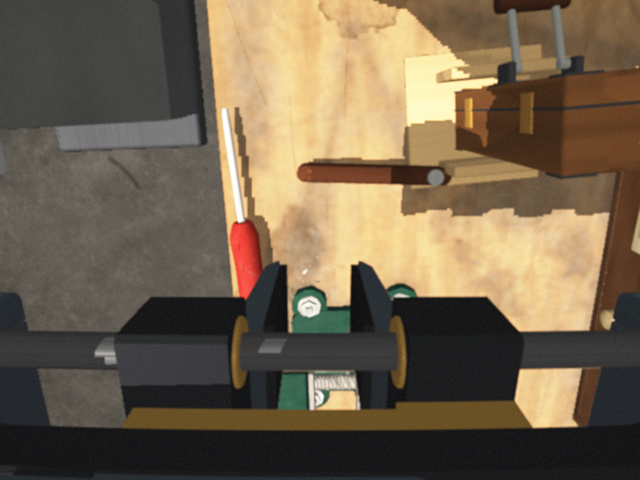

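```bash
python3 - <<'E'
from h import *
np.set_printoptions(precision=1,suppress=True)
f=grab('wrist')
for n,p,z in [('pin',(436,177),30),('end top',(301,172),26),('rightedge',(310,183),26),('vise foot',(310,290),10),('vise foot2',(400,285),10),('case top front corner',(560,178),166),('case bot',(463,95),6),('scr handle',(262,275),15)]: print(n,atz(f,p,z))
E
```

```text
pin [ 535.4 -167.4   30. ]
end top [ 430.6 -161.5   26. ]
rightedge [ 437.3 -170.3   26. ]
vise foot [ 433.5 -268.9   10. ]
vise foot2 [ 513.7 -266.1   10. ]
case top front corner [ 555.6 -147.9  166. ]
case bot [ 560.5 -106.1    6. ]
scr handle [ 392.4 -251.5   15. ]
```

```bash
python3 -m creep '0.2 -0.1 -2 0 0 0 1;0.2 0 -3 0 0 0 1;0 0 -3 0 0 0 1;0 0 -3 0 0 0 1;0 0 -2.5 0 0 0 1;0 0 -1.5 0 0 0 1;0 0 -0.5 0 0 0 1;0 0 0 0 0 0 1' 30; python3 -m creep '0 0 0 0 0 0 1'
```

```text
time_s: 20.63
ee_pos: [461.4, -194.7, 33.2]
ee_rot: [178.8, -0.9, -0.9]
force: [0.4, -0.1, -0.6]
gripper_width: 1.0
time_s: 20.72
ee_pos: [462.3, -194.5, 34.0]
ee_rot: [178.8, -0.9, -0.9]
force: [0.5, 0.4, 0.5]
gripper_width: 0.3
```

```bash
python3 -m creep '-0.7 -0.1 -0.9 0 0.01 0 1;-0.6 0 -0.8 0 0 0 1;0 0 0 0 0 0 1' 30
```

```text
time_s: 20.97
ee_pos: [452.0, -196.4, 19.9]
ee_rot: [178.6, -0.8, -0.8]
force: [-0.8, -0.2, 0.4]
gripper_width: 0.3
```

```bash
python3 -m creep '0 0.4 -0.5 0.01 0.01 0 1;0 0.5 0 0 0 -0.03 1;0 0.6 0 0 0 -0.07 1;0 0.6 0 0 0 -0.07 1;0 0.6 0 0 0 -0.07 1;0 0.6 0 0 0 -0.07 1;0 0.7 0 0 0 -0.07 1;0 0 0 0 0 0 1' 30
```

```text
time_s: 21.63
ee_pos: [455.1, -156.6, 18.1]
ee_rot: [179.1, -0.4, -23.6]
force: [-0.0, 0.6, 0.6]
gripper_width: 0.4
```

```bash
python3 -m creep '0 0.8 -0.3 0 0 -0.085 1;0.1 0.8 -0.2 0 0 -0.085 1;0.2 0.8 0 0 0 -0.085 1;0.3 0.8 0 0 0 -0.085 1;0.4 0.8 0 0 0 -0.085 1;0.5 0.8 0 0 0 -0.085 1;0 0 0 0 0 0 1' 30; python3 - <<'E'
from h import *
s=monitor.state();print(s['qpos'].round(1))
f=grab('top','t15');i=cv2.imread('pics/t15.png');cv2.imwrite('pics/t15z.png',cv2.resize(i[180:330,340:470],None,fx=4,fy=4))
f=grab('wrist','w15')
E
```

```text
time_s: 22.22
ee_pos: [474.5, -109.7, 15.7]
ee_rot: [179.1, -0.8, -53.5]
force: [0.7, 0.2, 0.6]
gripper_width: 0.6
[-13.6  23.3 116.   -1.8  40.7  41.3]
```

View pics/t15z.png

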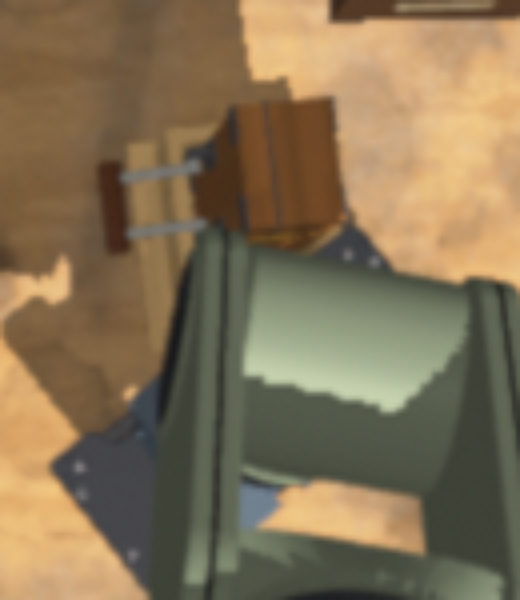

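View pics/w15.png

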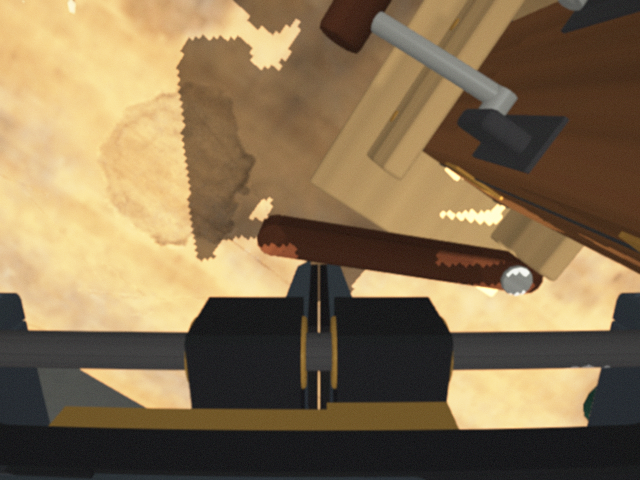

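Keeper is about 60% shut. I'll lean the hand back from the case before finishing.

```bash
python3 -m creep '-0.1 0 0 0.06 -0.08 0 1;0 0 0 0.06 -0.08 0 1;0 0 0 0 0 0 1' 30; python3 -m creep '0.3 0.4 0 0 0 -0.08 1;0.4 0.5 0 0 0 -0.1 1;0.5 0.4 0 0 0 -0.1 1;0.6 0.3 0 0 0 -0.1 1;0 0 0 0 0 0 1'
```

```text
time_s: 22.57
ee_pos: [473.5, -110.2, 15.6]
ee_rot: [-169.9, -0.8, -52.9]
force: [-0.9, -0.3, 0.3]
gripper_width: 0.6
time_s: 22.98
ee_pos: [489.5, -97.6, 15.9]
ee_rot: [-170.5, -0.9, -75.7]
force: [1.1, 0.7, -0.3]
gripper_width: 0.5
```

```bash
python3 -m creep '0.6 0.5 0 0 0 -0.09 1;0.6 0.3 0 0 0 -0.05 1;0.4 0 0 0 0 0 1;0.3 0 0 0 0 0 1;0 0 0 0 0 0 1' 30; python3 - <<'E'
from h import *
f=grab('wrist','w16')
E
```

```text
time_s: 23.4
ee_pos: [503.0, -90.0, 15.0]
ee_rot: [-171.5, -1.0, -82.8]
force: [-0.8, 0.5, -0.0]
gripper_width: 0.2
```

View pics/w16.png

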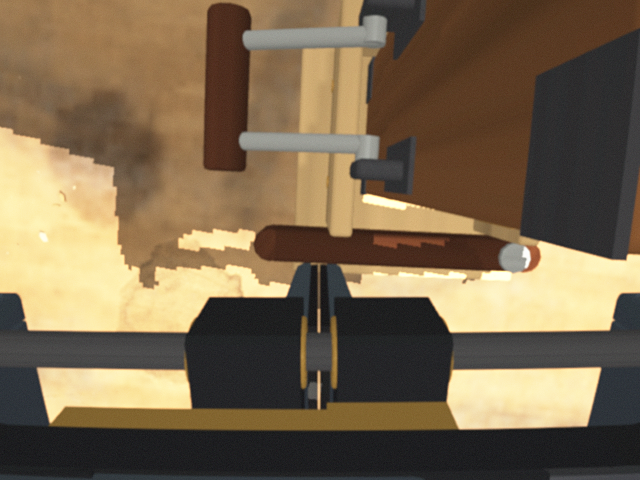

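```bash
python3 -m creep '0.5 0 0 0 0 -0.03 1;0.3 0 0 0 0 0 1' 30;python3 -m creep '0.3 0 0 0 0 0 1;0 0 0 0 0 0 1';python3 -m creep '0.4 0 0 0 0 0 1'
```

```text
time_s: 23.62
ee_pos: [503.8, -89.6, 13.5]
ee_rot: [-172.4, -0.8, -84.2]
force: [-6.1, -1.3, 5.5]
gripper_width: 0.4
time_s: 23.78
ee_pos: [502.9, -89.9, 12.9]
ee_rot: [-172.9, -0.8, -83.9]
force: [0.5, 0.1, 0.6]
gripper_width: 0.5
time_s: 23.87
ee_pos: [504.0, -89.8, 12.3]
ee_rot: [-173.3, -0.7, -83.8]
force: [-12.3, -0.9, 9.5]
gripper_width: 0.6
```

```bash
python3 -m creep '0.4 0 0.2 0 0 0 1' 30; python3 - <<'E'
from h import *
np.set_printoptions(precision=1,suppress=True)
f=grab('wrist','w17')
for q in ['keeper_end']:
  for r in models.mark_of('wrist',q)[:1]: print(r,atz(f,r['at'],17))
i=cv2.imread('pics/w17.png');cv2.imwrite('pics/w17z.png',cv2.resize(i[180:320,230:560],None,fx=2.4,fy=2.4,interpolation=cv2.INTER_CUBIC))
E
```

```text
time_s: 23.95
ee_pos: [503.8, -89.7, 13.1]
ee_rot: [-173.8, -0.6, -83.6]
force: [-8.5, -3.5, -3.8]
gripper_width: 0.4
{'at': [282.6, 249.2], 'confidence': 0.83} [524.1 -72.4  17. ]
```

View pics/w17z.png

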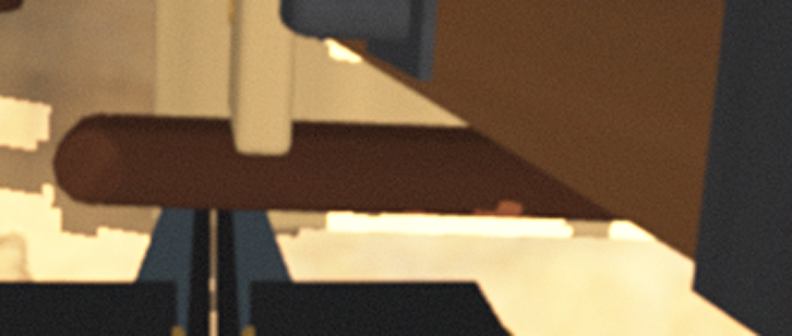

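```bash
python3 -m creep '0.8 0 0.1 0.0 -0.03 0 1' 30; python3 -m creep '0.6 0 0.1 0 -0.03 0 1';python3 -m creep '0.6 0 0.1 0 -0.03 0 1'; python3 - <<'E'
from h import *
np.set_printoptions(precision=1,suppress=True)
f=grab('wrist','w18')
for r in models.mark_of('wrist','keeper_end')[:1]: print(r,atz(f,r['at'],17))
E
```

```text
time_s: 24.13
ee_pos: [504.4, -89.6, 11.9]
ee_rot: [-173.1, -0.6, -83.4]
force: [-24.1, -7.5, 20.0]
gripper_width: 0.2
time_s: 24.22
ee_pos: [504.1, -89.5, 11.4]
ee_rot: [-172.1, -0.7, -83.3]
force: [-14.1, -5.5, 9.3]
gripper_width: 0.2
time_s: 24.3
ee_pos: [504.3, -89.5, 11.1]
ee_rot: [-171.0, -0.7, -83.1]
force: [-14.9, -5.6, 10.7]
gripper_width: 0.1
{'at': [284.1, 247.4], 'confidence': 0.56} [525.2 -72.6  17. ]
```

Upward force appears alongside the push force, so the fingertip may be rubbing the bay floor. I'll raise it and push again.

```bash
python3 -m creep '-0.6 0 0.4 0 0 0 1;0 0 0.6 0 0 0 1;0 0 0 0 0 0 1' 30; python3 -m creep '0.6 0 0 0 0 0 1;0.4 0 0 0 0 0 1';python3 -m creep '0.4 0 0 0 0 0 1';python3 -m creep '0.5 0 0 0 0 0 1'
```

```text
time_s: 24.65
ee_pos: [498.1, -90.6, 21.5]
ee_rot: [-171.0, -0.8, -83.0]
force: [0.5, 0.3, 0.2]
gripper_width: 0.4
time_s: 24.82
ee_pos: [504.8, -90.3, 21.1]
ee_rot: [-171.5, -0.7, -82.9]
force: [-16.7, -3.9, 10.4]
gripper_width: 0.3
time_s: 24.9
ee_pos: [504.4, -90.0, 20.3]
ee_rot: [-172.1, -0.6, -82.8]
force: [-16.0, -4.9, 11.9]
gripper_width: 0.1
time_s: 24.98
ee_pos: [504.3, -89.6, 19.4]
ee_rot: [-172.8, -0.4, -82.6]
force: [-16.4, -4.4, 13.5]
gripper_width: 0.1
```

The hard stop is at the same x (504) at two heights, so the board is against its stop. Retreating to look.

```bash
python3 -m creep '-1 0 0 0 0 0 1;-2 0 0 0 0 0 1;-2.5 0 0 0 0 0 1;-2.5 0.5 2 0 0 0 1;-2 1.5 3 0 0 0 1;-1 2.5 3 -0.07 0 0 1;0 3 3 -0.07 0 0 1;0 3.5 2 0 0 0 1;0 3.5 2 0 0 0 1;0 3.5 2 0 0 0 1;0 3.5 0 0 0 0 1;0 0 0 0 0 0 1' 30; python3 - <<'E'
from h import *
np.set_printoptions(precision=1,suppress=True)
f=grab('top','t19');i=cv2.imread('pics/t19.png');cv2.imwrite('pics/t19z.png',cv2.resize(i[190:320,355:455],None,fx=4.5,fy=4.5,interpolation=cv2.INTER_CUBIC))
g=grab('scene','s19')
i=cv2.imread('pics/s19.png');cv2.imwrite('pics/s19z.png',cv2.resize(i[150:300,310:460],None,fx=4,fy=4,interpolation=cv2.INTER_CUBIC))
for n in ['keeper_end','case']:
    for c,F in (('top',f),('scene',g)): print(n,c,[(r['at'],round(r['confidence'],2),atz(F,r['at'],{'keeper_end':17,'case':86}[n])) for r in models.mark_of(c,n)[:1]])
E
```

```text
time_s: 25.98
ee_pos: [405.7, 125.4, 190.4]
ee_rot: [-171.9, -6.7, -82.7]
force: [0.6, -1.4, -0.1]
gripper_width: 0.4
keeper_end top [([378.8, 258.6], 0.97, array([527.7, -79.4,  17. ]))]
keeper_end scene [([369.2, 263.0], 0.93, array([526.1, -73.5,  17. ]))]
case top [([409.6, 226.9], 0.83, array([ 580. , -132.2,   86. ]))]
case scene [([373.4, 218.8], 0.98, array([ 577.9, -118.5,   86. ]))]
```

View pics/t19z.png

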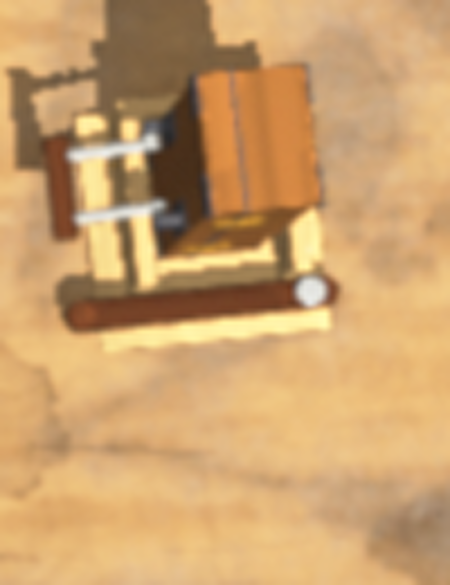

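View pics/s19.png

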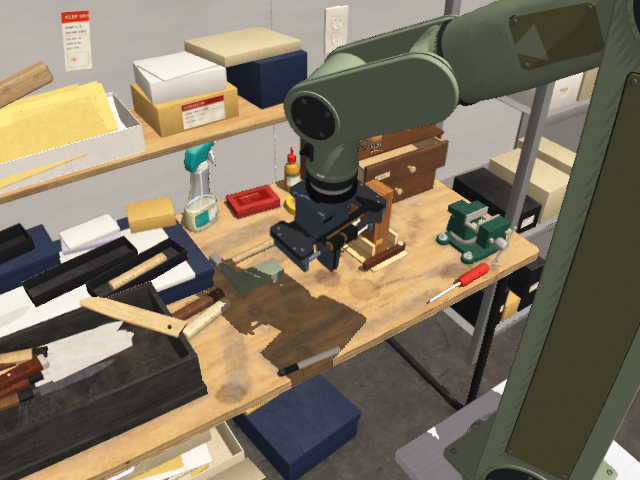

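View pics/s19z.png

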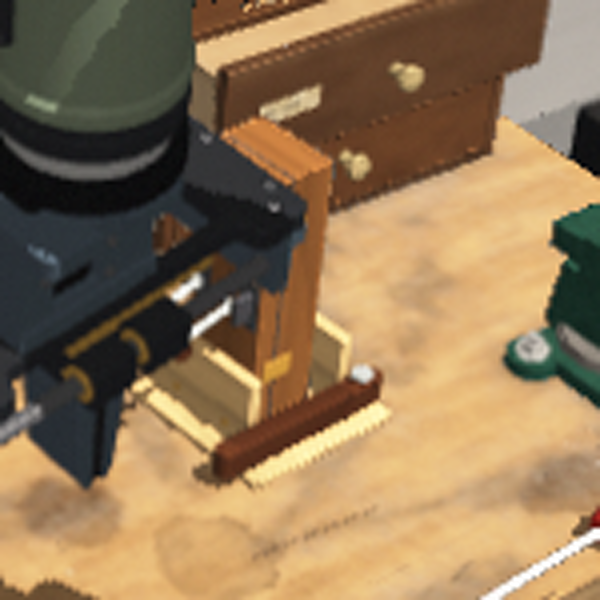

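```bash
python3 - <<'E'
from h import *
for q in ['green_stone','small_hammer','handle_blank_b','screwdriver','marker_1']: print(q,[np.round(r['at']) for r in models.mark_of('scene',q)[:2]])
s=monitor.state();print(s['time_s'],s['force'],s['qvel'])
print(job.job_done())
E
```

```text
green_stone [array([257., 282.])]
small_hammer [array([255., 252.])]
handle_blank_b [array([198., 307.]), array([207., 324.])]
screwdriver [array([461., 287.])]
marker_1 [array([312., 360.]), array([255., 254.])]
26.5333 [ 0.1185092  -0.83843396 -0.23156833] [ 0.42750652 -0.07744077 -0.24272019  0.12027468 -0.0030013   0.11201949]
the job is handed in; nothing more can be done
None
```

I lifted the case by its handle and its left (+y) end hung about 30° lower. I set it down, gripped it across its width and stood it on that heavy end in the bay, then let go. I pushed the keeper round until it met its stop and handed the job in at 26.5 s.

- **Case:** the last pictures show it upright between the bay's walls, touched by nothing. The two cameras put its centre 14 mm apart across the bay (y = -132 and -118), against a bay middle of about -125.
- **Keeper:** it would go no further at the same place at two fingertip heights, under 12 to 24 N. It looks parallel to the bay's front edge. The scene camera put its end within 1 mm of where it should be when shut. The top camera was about 7 mm off, mostly along the board, and I took that as camera error.
- **Loose things:** the stone, hammer, both blanks and screwdriver were found within about 2 px of where they started in the scene picture. The marker was not found in that picture at the start, so I have only a visual check for it, and it looks unmoved.
- **Forces:** the highest I read was about 33 N at the wrist, when the case met the bay floor.

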